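# Hold the dip tub open with its lever and let the lid down softly

## Robot

A 6-joint arm with a two-finger parallel gripper is mounted at the origin on the work surface. World frame = base frame: x ahead of the robot, y to its left, z up, the work surface at z = 0. Lengths are in m, angles in rad, forces in N, time in s.
With the tool pointing down it reaches from about 0.35 to 0.85 m from the base axis. Payload 8.1 kg.
Tool frame: the origin (TCP) lies at the very end of the fingers, on their centre line; the grasp point (between the pads) lies 19 mm behind it; z points along the fingers, y is the direction in which the jaws open and shut (so a half turn about z gives the same grasp; the last joint's range is limited). The gripper opens to 93 mm and grips with 3 to 60 N. Pads are 15 mm wide; open, the fingers measure 128 mm over their backs; the gripper's body (75 mm by 188 mm) begins 65 mm behind the grasp point.
Start: joints at [1.026, 0.13, 1.488, -0, 1.523, -0.085], TCP at [0.266, 0.538, 0.219] pointing down, gripper open.
Joint ranges: [-2.96, 2.96], [-0.89, 2.26], [0.02, 2.5], [-1.34, 4.48], [0, 2.73], [-2.66, 2.66]. Speed limits (rad/s): [2.39, 2.39, 2.79, 3.14, 3.14, 3.14].

## Interface

Orientations are given as a rotation vector (axis times angle).
In Python, from plant import read_state, read_camera, close_job gives the robot as it stands.
- The arm moves only by the tool jog_arm, never from a script. Its argument "motion" is one flat list of numbers, 7 for each row, row after row: the opening, from 0 (shut) to 1 (fully open), then the shift along the tool's x, y, z scaled (see below), then the turn, a rotation vector about the tool's x, y, z scaled (see below). A call has 1 to 8 rows; each row is the pose to reach, as a shift and turn from the pose measured when the call began, along the tool's axes at that moment; what a row does not reach only later rows make up. The controller multiplies each number of a shift by 0.5 m and each number of a turn by 90 degrees. A row lasts 1/10 s, in which the tool goes at most 50 mm and 8.59 degrees, less where a joint would pass 70% of its speed; a pose out of reach is approached as far as the arm can. A call with a number of a shift or a turn outside -1 to 1 is refused whole. A call with a gripper value outside its range is refused whole. The fingers move at their own pace and stop on an object; "grip_force" is the grip in N (left out, the last holds). Time passes only in rows, so rows that repeat a pose let the fingers close. It gives the time, the measured TCP pose, the force and the opening at its end, in the units of the state.
- read_state(): the state, without advancing time (a new reading comes with each control period).
- read_camera(name): name is "scene" or "top"; returns a dict with "frame" (400x640x3 uint8, red, green, blue), "vertical_fov" (degrees; the focal length in pixels is half the picture's height over the tangent of half this angle, whatever the lens; pixels are square), "cx", "cy" (the principal point, pixels), "dist_coeffs" ([k1, k2, p1, p2, k3] as OpenCV has them; the pictures are not rectified), "world_from_camera" (4x4, takes a point from camera to world coordinates). Camera axes: x right, y down, z forward; pixel columns grow to the right and rows downward; lengths in m; the calibration is good to about 2 mm. A picture is of the moment at which its call begins. There is no depth.
- close_job(): hands the job in, once; it reports no verdict.
The state is a dict: "t": time; "q": joint angles; "dq": joint speeds; "joint_torque": joint torques, N m; "tool_pos": TCP position; "orientation": TCP orientation; "force": force on the tool from outside, world axes, zero at the start; "wrist_torque": the same for the moment, N m; "opening": finger opening in m.
Only numpy, scipy, OpenCV 4.12 (cv2) and the standard library are available. Lean on these libraries where they do the work, as an engineer would, in place of code of your own. Each camera call takes 0.05 s, during which the arm holds its last target.

## Task

Open the bigger of the two steel dip tubs for a colleague: press its lever down with your fingertips until the lid stands wide open, and keep it open for about three seconds. Then ease the lever back up slowly, all the way, so that the lid comes down shut without slamming, and take your hand away. Work the lid by its lever only, without touching the lid, keep the small tub shut, and leave the shaker, the pizza cutter and the jar where they are.

Things in the scene. Friction and masses are not known exactly. Their poses are not given: they have to be found in the camera images.
- big_tub: The bigger steel tub, a box 170 deep (its x) x 240 wide (its y) x 130 high, fixed to the counter. Origin: centre of its underside. Its -x face, with the lever, looks to the robot's side of the counter (turned up to 0.3 rad either way); its lid is hinged along the far (+x) rim. A dark linkage cover 16 thick runs along the outside of its -y wall.
- big_paddle (a point): Middle of the top face of the big tub's lever paddle, a grey plastic plate 36 (along the lever) x 56 wide (tub's y) x 6 thick with nothing beneath it. At rest this point is 109 above the counter and 94 in front of the tub's front face; fully pressed it is 61 above the counter, 48 straight below. The point turns with the lever.
- big_lever (a joint): Angle of the big tub's lever in rad: 0 at rest, sloping up 0.275 to the paddle; 0.55 pressed to its stop, sloping down 0.275. Its shaft runs along the tub's y, 85 above the counter, 8 in front of the front face, 89 from the paddle's middle. Pressing the paddle takes 2 to 7 N, most at the start; let go, it springs up at once, driven by the lid's weight.
- big_lid_hinge (a joint): Angle of the big tub's lid in rad: 0 shut, 1.1 wide open against the stop. Always twice the lever's angle. It falls shut, with a slam, if the lever is let go.
- big_lid: The big tub's lid, a steel plate 176 x 246 x 5 on top of the tub, with a raised middle 4 high. Origin: the middle of its hinge line, at the far (+x) rim of the tub, 133 above the counter; shut, the plate reaches from there 176 along its -x axis; its front edge swings up and away from the lever.
- small_tub: The smaller steel tub, same make, 120 deep x 140 wide x 110 high, fixed to the counter. Origin: centre of its underside. Its own lever, of the same size as the big tub's, sticks out of its -x face to 111 in front of that. It stays shut.
- small_lid_hinge (a joint): Angle of the small tub's lid in rad: 0 shut. To be left so.
- shaker: Aluminium shaker, 56 in diameter, 87 high, standing loose on the counter between the two levers. Origin: centre of its underside. To be left alone.
- cutter: Pizza cutter lying loose on the counter at the left: wooden handle 26 wide, 22 high, reaching 90 to the -x side of the origin; steel wheel 84 in diameter, its centre 75 to the +x side. Origin: underside of the handle's front part. To be left alone.
- jar: Amber glass jar with a steel lid, 60 in diameter, 90 high, standing loose on the counter at the right. Origin: centre of its underside. To be left alone.

How it is judged:
By the outcome, as a careful person would: the job done as asked, in the order asked, and still so for the second after the job is handed in, with the robot touching nothing.
It also fails if it takes over 48 s, if anything falls off the work surface, if the arm or the gripper's body presses on something with over 40 N, if the wrist force passes 120 N, or if a joint passes its speed limit or range.

## Working session

There is one attempt and no reset: what is moved stays moved. The work goes in short steps, Python scripts to look and compute and a tool call to move; the robot and the scene stay as the last step left them, time stands still between calls to the robot, and variables do not carry over. Pictures are saved under pics/ and viewed, and the job is handed in when it is done.

Besides the shell and the picture viewer there is one more tool, called after "Call:" by a JSON object that holds its "api" and its "payload", one argument or row to a line. jog_arm: Moves the arm, as the interface text tells. Its arguments: {"type":"object","properties":{"motion":{"type":"array","items":{"type":"number"}},"grip_force":{"type":"number"}},"required":["motion"]}

```bash
ls; mkdir -p pics
python3 - <<'E'
from plant import *
import cv2
print(read_state())
for n in("scene","top"):
    c=read_camera(n); cv2.imwrite(f"pics/{n}0.png",c["frame"][:,:,::-1]); c.pop("frame"); print(n,c)
E
```

```text
pics
{'t': 0.0, 'q': array([ 1.02562721e+00,  1.31132827e-01,  1.48927638e+00,  1.48572365e-06,
        1.52295210e+00, -8.54211348e-02]), 'dq': array([ 0.00084809, -0.00070053,  0.00098421, -0.00097284,  0.00149609,
       -0.00051378]), 'joint_torque': array([ 1.96187262e-03, -5.59823799e+01, -4.91782951e+01,  7.67349545e-02,
        3.50857351e-02, -1.22541460e-04]), 'tool_pos': array([0.26593779, 0.53723089, 0.21760594]), 'orientation': array([-7.15701635e-01, -3.05841691e+00,  2.64005413e-03]), 'force': array([ 0.59943412, -0.62419424,  0.89641071]), 'wrist_torque': array([ 0.04084857, -0.0371383 ,  0.00995624]), 'opening': 0.092589974707389}
scene {'vertical_fov': 47.099779408791576, 'cx': 323.25825910863426, 'cy': 201.76636726144693, 'dist_coeffs': array([0.00069517, 0.        , 0.        , 0.        , 0.        ]), 'world_from_camera': array([[-0.14844012,  0.66136796, -0.73522646,  1.79937028],
       [ 0.98887124,  0.09178078, -0.1170895 ,  0.22558521],
       [-0.00995958, -0.74442509, -0.66763171,  1.23130478],
       [ 0.        ,  0.        ,  0.        ,  1.        ]])}
top {'vertical_fov': 46.77074666027252, 'cx': 316.12536377541824, 'cy': 197.93950248392574, 'dist_coeffs': array([-0.12867257,  0.        ,  0.        ,  0.        ,  0.        ]), 'world_from_camera': array([[-0.0273927 , -0.98840801,  0.14932929,  0.33743227],
       [-0.99954036,  0.02514193, -0.01693995,  0.02346526],
       [ 0.01298916, -0.14972468, -0.9886424 ,  1.66446238],
       [ 0.        ,  0.        ,  0.        ,  1.        ]])}
```

View pics/scene0.png

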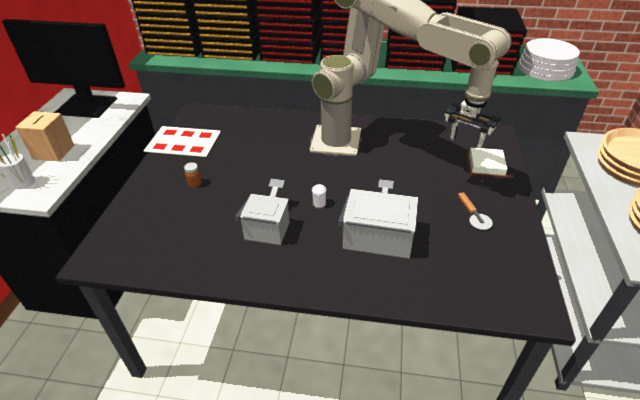

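View pics/top0.png

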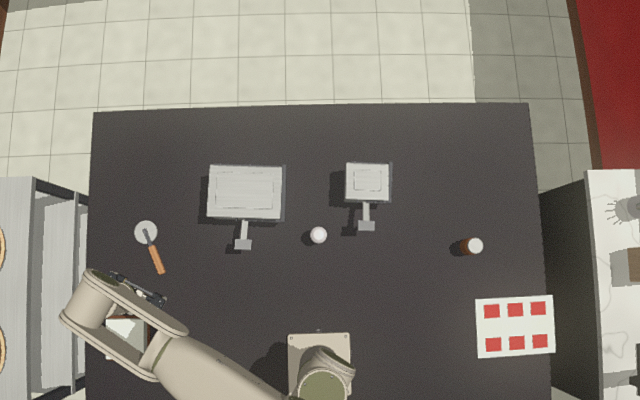

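Run:
```python
import cv2
a=cv2.imread("pics/top0.png"); c=a[60:260,230:430]; cv2.imwrite("pics/topc.png",cv2.resize(c,(800,600)[:1]*1+(600,)if 0 else (600,600),interpolation=cv2.INTER_CUBIC))
```

```text
(no output)
```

View pics/topc.png

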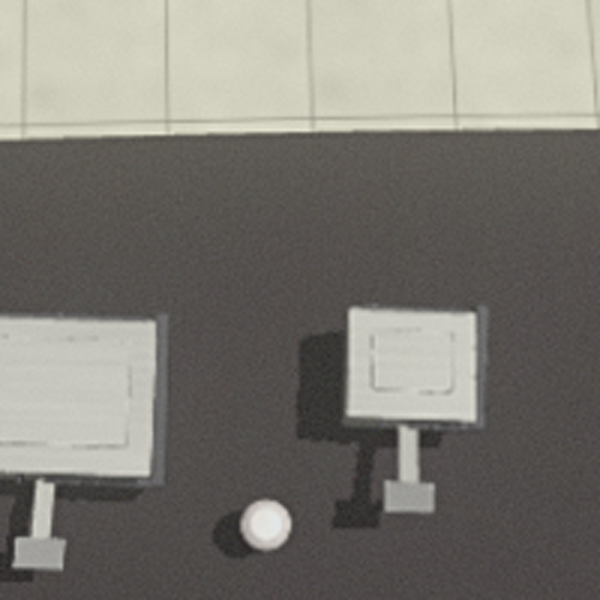

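Run:
```python
import cv2
a=cv2.imread("pics/top0.png"); c=a[150:270,195:345]; cv2.imwrite("pics/topd.png",cv2.resize(c,None,fx=5,fy=5,interpolation=cv2.INTER_CUBIC))
a=cv2.imread("pics/scene0.png"); c=a[165:265,300:430]; cv2.imwrite("pics/scd.png",cv2.resize(c,None,fx=6,fy=6,interpolation=cv2.INTER_CUBIC))
```

```text
(no output)
```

View pics/topd.png

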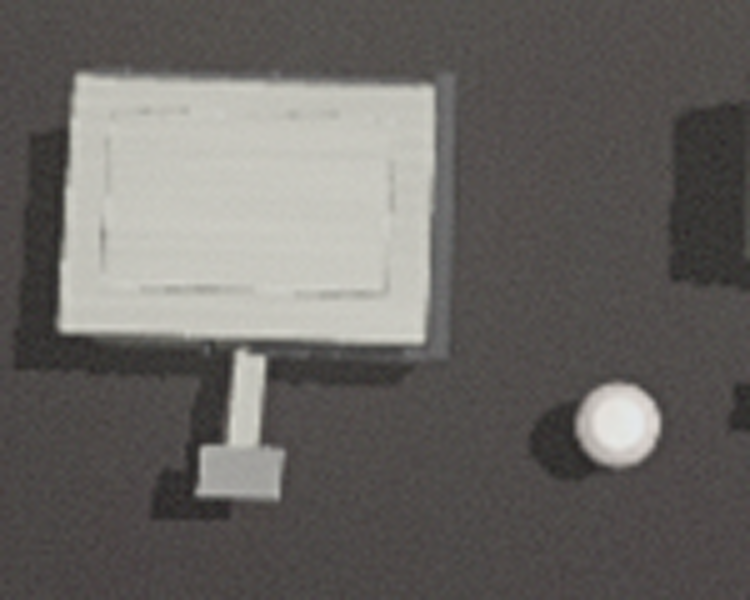

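View pics/scd.png

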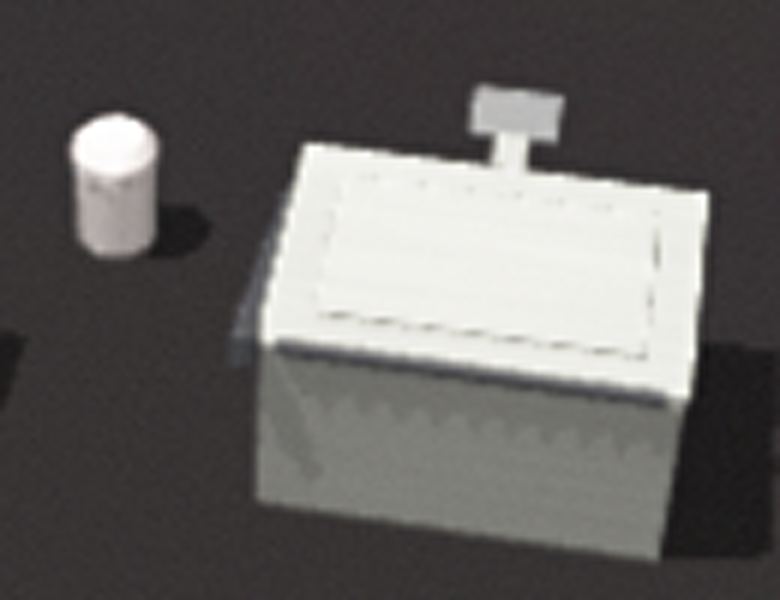

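The top crop shows the big tub's lid, with corners at crop pixels (77,73), (436,85), (427,345) and (58,332). The paddle is centred near crop (241,472), full-frame (243,244), and the shaker is at about (319,235). Next I convert these to world positions, using both cameras.

```bash
cat > h.py <<'E'
import numpy as np, cv2
from plant import *
def cam(n):
    return read_camera(n)
def ray(c,uv):
    f=200/np.tan(np.radians(c["vertical_fov"])/2)
    K=np.array([[f,0,c["cx"]],[0,f,c["cy"]],[0,0,1.]])
    p=cv2.undistortPoints(np.array([[uv]],float),K,c["dist_coeffs"])[0,0]
    T=c["world_from_camera"]; return T[:3,3],T[:3,:3]@np.array([p[0],p[1],1])
def atz(c,uv,z):
    o,d=ray(c,uv); return o+d*(z-o[2])/d[2]
def proj(c,P):
    f=200/np.tan(np.radians(c["vertical_fov"])/2)
    K=np.array([[f,0,c["cx"]],[0,f,c["cy"]],[0,0,1.]])
    T=np.linalg.inv(c["world_from_camera"]); r=cv2.Rodrigues(T[:3,:3])[0]
    return cv2.projectPoints(np.array(P,float).reshape(-1,1,3),r,T[:3,3],K,c["dist_coeffs"])[0][:,0]
E
python3 - <<'E'
from h import *
np.set_printoptions(precision=4,suppress=True)
t=cam("top");s=cam("scene")
g=lambda p,k,o:((p[0]+.5)/k-.5+o[0],(p[1]+.5)/k-.5+o[1])
T=lambda p:g(p,5,(195,150)); S=lambda p:g(p,6,(300,165))
for p,z in [((201,446),.104),((285,450),.104),((281,499),.114),((196,495),.114)]: print("Tp",atz(t,T(p),z))
for p,z in [((474,85),.114),((566,95),.114),((558,143),.104),((469,133),.104)]: print("Sp",atz(s,S(p),z))
L=[atz(t,T(p),.1355) for p in [(77,73),(436,85),(427,345),(58,332)]]; print(np.array(L))
for i in range(4): print(np.linalg.norm(L[i]-L[i-1]))
print("Slid",[atz(s,S(p),.1355) for p in [(305,145),(708,192),(686,402),(262,345)]])
print("shaker",atz(t,T((618,425)),.087),atz(s,S((115,140)),.087))
E
```

```text
Tp [0.4406 0.2751 0.104 ]
Tp [0.4366 0.2182 0.104 ]
Tp [0.4033 0.22   0.114 ]
Tp [0.4072 0.277  0.114 ]
Sp [0.4082 0.2212 0.114 ]
Sp [0.4103 0.28   0.114 ]
Sp [0.4467 0.2772 0.104 ]
Sp [0.4446 0.2209 0.104 ]
[[0.6934 0.3545 0.1355]
 [0.6784 0.1103 0.1355]
 [0.502  0.1191 0.1355]
 [0.5167 0.3659 0.1355]]
0.17704160761587154
0.24464930285633005
0.1765826557219774
0.24720018896038665
Slid [array([0.5077, 0.122 , 0.1355]), array([0.5181, 0.3667, 0.1355]), array([0.6981, 0.3542, 0.1355]), array([0.6858, 0.1163, 0.1355])]
shaker [ 0.4491 -0.0072  0.087 ] [ 0.4623 -0.0043  0.087 ]
```

Sizes check out: the lid measures 177 x 246 and the paddle 57 wide, and the two cameras agree within about 5 mm. The tub's yaw is about -0.058 and the paddle point is about (0.4245, 0.249, 0.109). Next I work out the move to above it.

```bash
cat >> h.py <<'E'
from scipy.spatial.transform import Rotation as Ro
yaw=-.058
def togo(p,ya=yaw):
    s=read_state(); R=Ro.from_rotvec(s["orientation"])
    # target: z down, tool y along tub y, tool x along tub -x
    c,n=np.cos(ya),np.sin(ya)
    Rt=Ro.from_matrix(np.array([[-c,-n,0],[-n,c,0],[0,0,-1]]))
    d=R.inv().apply(np.array(p)-s["tool_pos"])/.5
    w=(R.inv()*Rt).as_rotvec()/(np.pi/2)
    print("t",s["t"],"pos",s["tool_pos"].round(4),"F",s["force"].round(2),"open",round(s["opening"],4))
    print("shift",d.round(4),"turn",w.round(4))
E
python3 - <<'E'
from h import *
togo((.4245,.249,.17)); togo((.4245,.249,.2176))
E
```

```text
t 0.2 pos [0.2661 0.5374 0.218 ] F [-0.04  0.18 -0.45] open 0.0928
shift [-0.5399 -0.3762  0.0964] turn [-7.000e-04 -2.000e-04 -2.558e-01]
t 0.2 pos [0.2661 0.5374 0.218 ] F [-0.04  0.18 -0.45] open 0.0928
shift [-0.5399 -0.3763  0.0012] turn [-7.000e-04 -2.000e-04 -2.558e-01]
```

Call:
{"api": "jog_arm", "payload": {
  "motion": [0,-0.07,-0.05,0,0,0,-0.03,0,-0.14,-0.1,0,0,0,-0.07,0,-0.21,-0.15,0,0,0,-0.1,0,-0.28,-0.2,0,0,0,-0.14,0,-0.36,-0.25,0,0,0,-0.18,0,-0.43,-0.3,0,0,0,-0.21,0,-0.5,-0.35,0.03,0,0,-0.24,0,-0.54,-0.376,0.06,0,0,-0.256],
  "grip_force": 20
}}

```text
t: 1.0
tool_pos: [0.426, 0.2466, 0.1884]
orientation: [0.091, 3.139, -0.002]
force: [-0.2, 0.3, 0.5]
opening: 0.0338
```

Run:
```python
from h import *
togo((.4245,.249,.14))
```

```text
t 1.0 pos [0.426  0.2466 0.1884] F [-0.18  0.33  0.52] open 0.0338
shift [0.0034 0.0048 0.0968] turn [-0.0006  0.0008  0.0002]
```

Call:
{"api": "jog_arm", "payload": {
  "motion": [0,0.003,0.005,0.04,0,0,0,0,0.003,0.005,0.08,0,0,0,0,0.003,0.005,0.1,0,0,0,0,0.003,0.005,0.116,0,0,0,0,0.003,0.005,0.116,0,0,0,0,0.003,0.005,0.116,0,0,0,0,0.003,0.005,0.116,0,0,0]
}}

```text
t: 1.7
tool_pos: [0.4253, 0.2495, 0.1314]
orientation: [0.09, 3.138, -0.0]
force: [-0.1, -0.1, 0.1]
opening: 0.0003
```

Run:
```python
from h import *
togo((.4245,.249,.114))
for n,b in(("top",(150,280,195,345)),("scene",(150,270,300,430))):
    f=cam(n)["frame"][b[0]:b[1],b[2]:b[3],::-1]; cv2.imwrite(f"pics/{n}1.png",cv2.resize(f,None,fx=4,fy=4,interpolation=cv2.INTER_CUBIC))
```

```text
t 1.7 pos [0.4253 0.2495 0.1314] F [-0.05 -0.07  0.05] open 0.0003
shift [ 0.0017 -0.0012  0.0349] turn [-0.0001  0.0017  0.0004]
```

View pics/scene1.png

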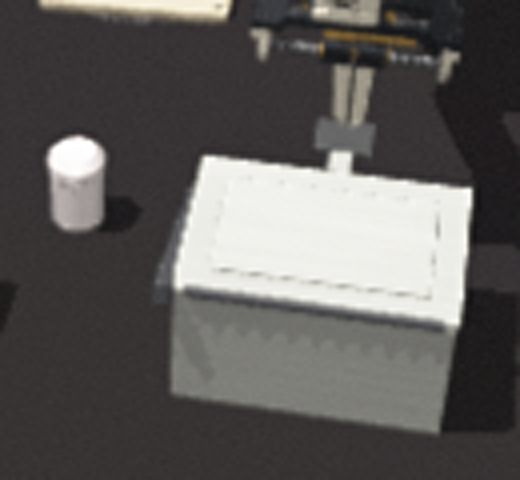

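View pics/top1.png

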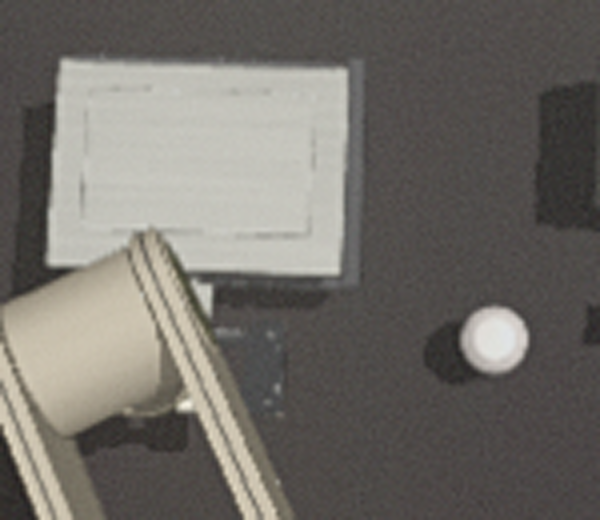

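Run:
```python
from h import *
f=cam("scene")
cv2.imwrite("pics/scene2.png",cv2.resize(f["frame"][40:240,260:520,::-1],None,fx=3,fy=3,interpolation=cv2.INTER_CUBIC))
P=[]
for a in (0,.3,.6,.9,1.1):
    c,n=np.cos(yaw),np.sin(yaw); r=.176*np.cos(a)
    h=np.array([.689,.234,.1355])
    for y in(.123,-.123): P.append(h+[-r*c-y*n,-r*n+y*c,.18*np.sin(a)])
print(((proj(f,P)-[260,40])*3).round())
```

```text
[[473. 471.]
 [271. 445.]
 [478. 441.]
 [271. 416.]
 [483. 421.]
 [269. 396.]
 [486. 414.]
 [265. 387.]
 [487. 417.]
 [261. 390.]]
```

View pics/scene2.png

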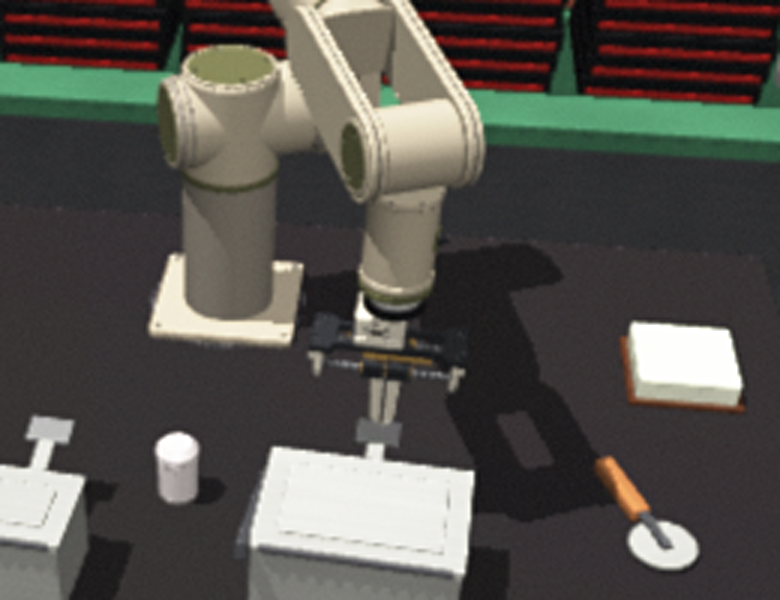

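The fingers are centred over the paddle and the wrist links are well above the lid's swing. Next I lower onto the paddle.

Call:
{"api": "jog_arm", "payload": {
  "motion": [0,0.002,-0.001,0.01,0,0,0,0,0.002,-0.001,0.02,0,0,0,0,0.002,-0.001,0.027,0,0,0,0,0.002,-0.001,0.033,0,0,0,0,0.002,-0.001,0.038,0,0,0,0,0.002,-0.001,0.044,0,0,0,0,0.002,-0.001,0.05,0,0,0,0,0.002,-0.001,0.056,0,0,0]
}}

```text
t: 2.65
tool_pos: [0.4242, 0.2491, 0.1035]
orientation: [0.09, 3.138, -0.0]
force: [-2.5, -0.8, 5.2]
opening: 0.0
```

Run:
```python
from h import *
togo((.4245,.249,.063))
```

```text
t 2.65 pos [0.4242 0.2491 0.1035] F [-2.51 -0.75  5.24] open 0.0
shift [-0.0003 -0.0002  0.0811] turn [-0.      0.0015  0.0003]
```

Call:
{"api": "jog_arm", "payload": {
  "motion": [0,0.001,0,0.01,0,0,0,0,0.002,0,0.02,0,0,0,0,0.003,0,0.03,0,0,0,0,0.004,0,0.04,0,0,0,0,0.004,0,0.048,0,0,0,0,0.003,0,0.056,0,0,0,0,0.002,0,0.063,0,0,0,0,0.001,0,0.07,0,0,0]
}}

```text
t: 3.45
tool_pos: [0.4243, 0.2492, 0.0685]
orientation: [0.09, 3.137, 0.0]
force: [2.7, -1.0, 4.2]
opening: 0.0001
```

Run:
```python
from h import *
togo((.4245,.249,.063))
```

```text
t 3.45 pos [0.4243 0.2492 0.0685] F [ 2.71 -0.96  4.23] open 0.0001
shift [-0.0004 -0.0005  0.0109] turn [0.0002 0.0021 0.0003]
```

Call:
{"api": "jog_arm", "payload": {
  "motion": [0,0,0,0.006,0,0,0,0,0,0,0.01,0,0,0,0,0,0,0.012,0,0,0,0,0,0,0.014,0,0,0,0,0,0,0.014,0,0,0]
}}

```text
t: 3.95
tool_pos: [0.4248, 0.2495, 0.0632]
orientation: [0.09, 3.136, 0.001]
force: [-5.9, -3.7, 19.5]
opening: 0.0005
```

Run:
```python
from h import *
togo((.4245,.249,.061))
f=cam("scene")
cv2.imwrite("pics/scene3.png",cv2.resize(f["frame"][100:270,290:440,::-1],None,fx=3.5,fy=3.5,interpolation=cv2.INTER_CUBIC))
```

```text
t 3.95 pos [0.4248 0.2495 0.0632] F [-5.92 -3.71 19.51] open 0.0005
shift [ 0.0005 -0.0009  0.0043] turn [0.0003 0.0025 0.0004]
```

View pics/scene3.png

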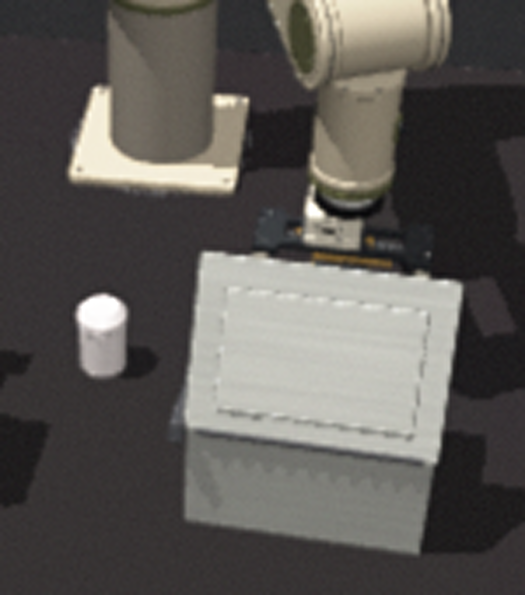

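The lid is wide open: its front edge is in the crop from (200,255) to (460,285). The 19.5 N at z = 0.063 is the lever's stop. I hold it there.

Call:
{"api": "jog_arm", "payload": {
  "motion": [0,0,0,0.002,0,0,0,0,0,0,0.002,0,0,0,0,0,0,0.002,0,0,0,0,0,0,0.002,0,0,0,0,0,0,0.002,0,0,0,0,0,0,0.002,0,0,0,0,0,0,0.002,0,0,0,0,0,0,0.002,0,0,0]
}}

```text
t: 4.8
tool_pos: [0.4247, 0.2494, 0.0632]
orientation: [0.09, 3.137, 0.0]
force: [-5.1, -3.7, 16.2]
opening: 0.0003
```

Run:
```python
from h import *
togo((.4245,.249,.061))
f=cam("scene")
c,n=np.cos(yaw),np.sin(yaw); h=np.array([.689,.234,.1355])
for a in (1.0,1.1):
    r=.176*np.cos(a)
    print(a,((proj(f,[h+[-r*c-y*n,-r*n+y*c,.176*np.sin(a)] for y in(.123,-.123)])-[290,100])*3.5).round())
```

```text
t 4.8 pos [0.4247 0.2494 0.0632] F [-5.08 -3.65 16.19] open 0.0003
shift [ 0.0004 -0.0009  0.0045] turn [0.0002 0.0023 0.0004]
1.0 [[462. 276.]
 [202. 245.]]
1.1 [[463. 279.]
 [199. 247.]]
```

Call:
{"api": "jog_arm", "payload": {
  "motion": [0,0,0,0.002,0,0,0,0,0,0,0.002,0,0,0,0,0,0,0.002,0,0,0,0,0,0,0.002,0,0,0,0,0,0,0.002,0,0,0,0,0,0,0.002,0,0,0,0,0,0,0.002,0,0,0,0,0,0,0.002,0,0,0]
}}

```text
t: 5.65
tool_pos: [0.4247, 0.2494, 0.0633]
orientation: [0.09, 3.137, 0.0]
force: [-5.0, -3.3, 14.8]
opening: 0.0003
```

Call:
{"api": "jog_arm", "payload": {
  "motion": [0,0,0,0.002,0,0,0,0,0,0,0.002,0,0,0,0,0,0,0.002,0,0,0,0,0,0,0.002,0,0,0,0,0,0,0.002,0,0,0,0,0,0,0.002,0,0,0,0,0,0,0.002,0,0,0,0,0,0,0.002,0,0,0]
}}

```text
t: 6.45
tool_pos: [0.4247, 0.2494, 0.0633]
orientation: [0.09, 3.137, -0.0]
force: [-4.6, -3.8, 14.5]
opening: 0.0
```

Call:
{"api": "jog_arm", "payload": {
  "motion": [0,0,0,0.002,0,0,0,0,0,0,0.002,0,0,0,0,0,0,0.002,0,0,0,0,0,0,0.002,0,0,0,0,0,0,0.002,0,0,0,0,0,0,0.002,0,0,0,0,0,0,0.002,0,0,0]
}}

```text
t: 7.15
tool_pos: [0.4247, 0.2494, 0.0633]
orientation: [0.09, 3.137, -0.001]
force: [-4.7, -4.0, 14.7]
opening: 0.0005
```

Held open for over 3 s. Now I ease it up at about 10 mm/s.

Call:
{"api": "jog_arm", "payload": {
  "motion": [0,0,0,0,0,0,0,0,0.001,0,-0.002,0,0,0,0,0.001,0,-0.004,0,0,0,0,0.001,0,-0.006,0,0,0,0,0.002,0,-0.008,0,0,0,0,0.002,0,-0.01,0,0,0,0,0.002,0,-0.012,0,0,0,0,0.003,0,-0.014,0,0,0]
}}

```text
t: 7.95
tool_pos: [0.4229, 0.2495, 0.0702]
orientation: [0.09, 3.138, -0.001]
force: [-1.3, -1.2, 2.6]
opening: 0.0006
```

Call:
{"api": "jog_arm", "payload": {
  "motion": [0,0,0,-0.002,0,0,0,0,0,0,-0.004,0,0,0,0,0.001,0,-0.006,0,0,0,0,0.001,0,-0.008,0,0,0,0,0.001,0,-0.01,0,0,0,0,0.001,0,-0.012,0,0,0,0,0.001,0,-0.014,0,0,0,0,0.001,0,-0.016,0,0,0]
}}

```text
t: 8.75
tool_pos: [0.4222, 0.2495, 0.0781]
orientation: [0.09, 3.138, -0.001]
force: [-3.5, -0.6, 3.0]
opening: 0.0006
```

Call:
{"api": "jog_arm", "payload": {
  "motion": [0,0,0,-0.002,0,0,0,0,0,0,-0.004,0,0,0,0,0,0,-0.006,0,0,0,0,0,0,-0.008,0,0,0,0,0,0,-0.01,0,0,0,0,0,0,-0.012,0,0,0,0,0,0,-0.014,0,0,0,0,0,0,-0.016,0,0,0]
}}

```text
t: 9.55
tool_pos: [0.4222, 0.2495, 0.0863]
orientation: [0.09, 3.138, -0.001]
force: [-2.5, 0.0, 3.7]
opening: 0.0006
```

Run:
```python
from h import *
togo((.4245,.249,.111))
```

```text
t 9.55 pos [0.4222 0.2495 0.0863] F [-2.48  0.02  3.7 ] open 0.0006
shift [-0.0047 -0.0008 -0.0494] turn [-0.0003  0.0015  0.0006]
```

Call:
{"api": "jog_arm", "payload": {
  "motion": [0,0,0,-0.002,0,0,0,0,0,0,-0.004,0,0,0,0,-0.001,0,-0.006,0,0,0,0,-0.001,0,-0.008,0,0,0,0,-0.001,0,-0.01,0,0,0,0,-0.001,0,-0.012,0,0,0,0,-0.002,0,-0.014,0,0,0,0,-0.002,0,-0.016,0,0,0]
}}

```text
t: 10.35
tool_pos: [0.4234, 0.2495, 0.0944]
orientation: [0.09, 3.138, -0.001]
force: [-2.2, -0.7, 2.7]
opening: 0.0008
```

Call:
{"api": "jog_arm", "payload": {
  "motion": [0,0,0,-0.002,0,0,0,0,0,0,-0.004,0,0,0,0,-0.001,0,-0.005,0,0,0,0,-0.001,0,-0.007,0,0,0,0,-0.001,0,-0.008,0,0,0,0,-0.001,0,-0.01,0,0,0,0,-0.001,0,-0.011,0,0,0,0,-0.001,0,-0.012,0,0,0]
}}

```text
t: 11.15
tool_pos: [0.4243, 0.2495, 0.1007]
orientation: [0.09, 3.137, -0.0]
force: [0.8, -0.4, 4.8]
opening: 0.0005
```

Call:
{"api": "jog_arm", "payload": {
  "motion": [0,0,0,-0.001,0,0,0,0,0,0,-0.002,0,0,0,0,0,0,-0.003,0,0,0,0,0,0,-0.004,0,0,0,0,0,0,-0.005,0,0,0,0,0,0,-0.006,0,0,0,0,0,0,-0.007,0,0,0,0,0,0,-0.008,0,0,0]
}}

```text
t: 11.95
tool_pos: [0.4248, 0.2495, 0.105]
orientation: [0.09, 3.136, -0.0]
force: [4.5, -1.3, 3.6]
opening: 0.0005
```

Call:
{"api": "jog_arm", "payload": {
  "motion": [0,0,0,-0.001,0,0,0,0,0,0,-0.002,0,0,0,0,0,0,-0.003,0,0,0,0,0,0,-0.004,0,0,0,0,0,0,-0.005,0,0,0,0,0,0,-0.006,0,0,0,0,0,0,-0.007,0,0,0,0,0,0,-0.008,0,0,0]
}}

```text
t: 12.75
tool_pos: [0.4248, 0.2496, 0.109]
orientation: [0.09, 3.136, 0.0]
force: [4.3, -0.5, 3.5]
opening: 0.0006
```

Call:
{"api": "jog_arm", "payload": {
  "motion": [0,0,0,-0.001,0,0,0,0,0,0,-0.002,0,0,0,0,0,0,-0.003,0,0,0,0,0,0,-0.004,0,0,0,0,0,0,-0.005,0,0,0,0,0,0,-0.006,0,0,0,0,0,0,-0.007,0,0,0,0,0,0,-0.008,0,0,0]
}}

```text
t: 13.55
tool_pos: [0.4237, 0.2493, 0.1122]
orientation: [0.089, 3.138, -0.001]
force: [0.1, 1.1, 0.7]
opening: 0.0006
```

Call:
{"api": "jog_arm", "payload": {
  "motion": [0,0,0,-0.001,0,0,0,0,0,0,-0.002,0,0,0,0,0,0,-0.003,0,0,0,0,0,0,-0.004,0,0,0,0,0,0,-0.005,0,0,0,0,0,0,-0.006,0,0,0,0,0,0,-0.007,0,0,0,0,0,0,-0.008,0,0,0]
}}

```text
t: 14.35
tool_pos: [0.4236, 0.2493, 0.1162]
orientation: [0.089, 3.138, -0.001]
force: [-0.2, 0.0, -0.5]
opening: 0.0005
```

Contact ended at about z = 0.111, as predicted for the rest position. Now I retreat upward, and then back toward the robot.

Call:
{"api": "jog_arm", "payload": {
  "motion": [0,0,0,-0.02,0,0,0,0,0,0,-0.05,0,0,0,0,0,0,-0.1,0,0,0,0,0,0,-0.15,0,0,0,0,0,0,-0.2,0,0,0,0,0,0,-0.24,0,0,0,0,0,0,-0.24,0,0,0,0,0,0,-0.24,0,0,0]
}}

```text
t: 15.15
tool_pos: [0.4238, 0.2496, 0.2372]
orientation: [0.09, 3.136, 0.0]
force: [-0.6, -0.7, 0.0]
opening: 0.0006
```

Call:
{"api": "jog_arm", "payload": {
  "motion": [0,0,0.06,0,0,0,0,0,0,0.12,0,0,0,0,0,0,0.2,0,0,0,0,0,0,0.28,0,0,0,0,0,0,0.34,0,0,0,0,0,0,0.36,0,0,0,0,0,0,0.36,0,0,0,0,0,0,0.36,0,0,0]
}}

```text
validation failed for argument at $.mo...
```

Run:
```python
from h import *
s=read_state(); print(s["t"],s["tool_pos"],s["force"])
for n in("top","scene"):
    f=cam(n)["frame"][:,:,::-1]; cv2.imwrite(f"pics/{n}9.png",f)
    a=cv2.imread(f"pics/{n}0.png"); d=cv2.absdiff(a,f).max(2); b=(150,270,195,345) if n=="top" else (165,265,230,430)
    cr=np.hstack if n=="top" else np.vstack
    x=cr([a[b[0]:b[1],b[2]:b[3]],f[b[0]:b[1],b[2]:b[3]]])
    cv2.imwrite(f"pics/{n}c9.png",cv2.resize(x,None,fx=2.6,fy=2.6,interpolation=cv2.INTER_CUBIC))
```

```text
15.15 [0.42379637 0.24958726 0.2371761 ] [-0.6272549  -0.71808868  0.00355031]
```

View pics/topc9.png

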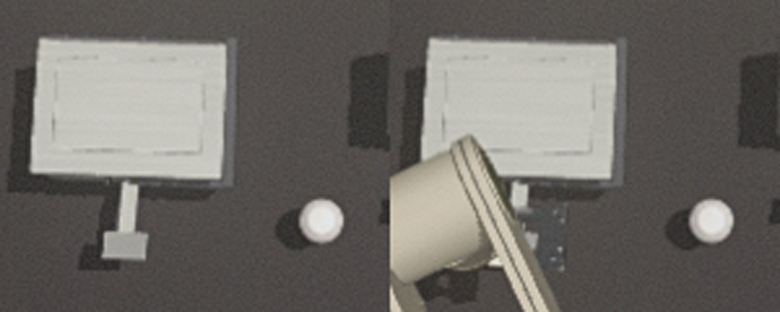

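View pics/scenec9.png

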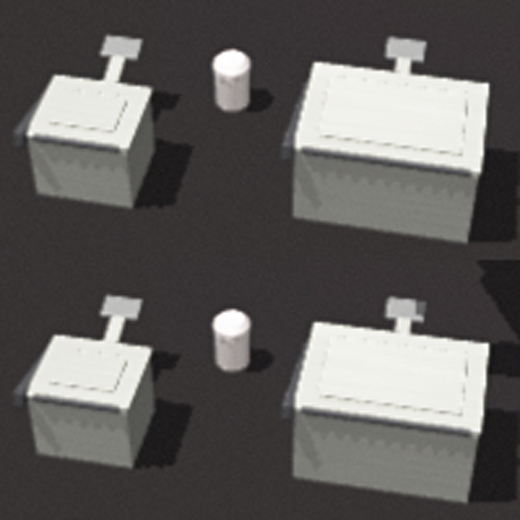

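View pics/scene9.png

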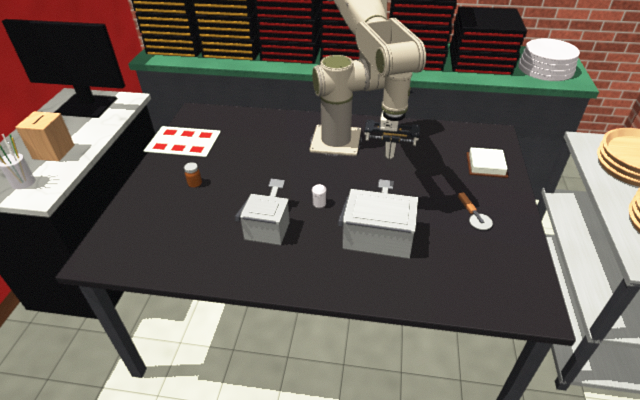

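The lid is shut and the lever is back up (paddle at crop (405,308), as before). The small tub, shaker, cutter and jar haven't moved. The sideways jog was refused because one row was malformed, but the hand is already 12 cm clear of everything, so I hand in.

```bash
python3 -c "
from plant import *
print(close_job())"
```

```text
the job is handed in; nothing more can be done
None
```

The job is done and handed in at about 15 s of the 48 s allowed. I pressed the big tub's lever down with closed fingertips to its stop, kept the lid wide open for just over 3 s, then eased the lever up over about 6 s until contact ended at its rest height.

- **Forces:** the highest wrist-force reading was about 20 N, while pressing on the stop. It was near zero after release.
- **Opening:** the lid's front edge in the picture lay within about 8 enlarged pixels (about 2 camera pixels) of where 1.1 rad should put it. The fingertip height of 0.063 m also matched the stop.
- **Final pictures:** compared with the first ones, the lid is shut and the lever is up. The small tub is shut, and the shaker, cutter and jar are where they were. The hand is about 12 cm above the paddle, touching nothing.
- **What failed:** one extra sideways retreat move was refused because I wrote a malformed row. It wasn't needed, so I left the arm straight above the lever. In the top view the arm hides part of the paddle, so the lever check rests on the scene camera.

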